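# Roll the spun tubes to the microscope

## Robot

A 6-joint arm with a two-finger parallel gripper is mounted at the origin on the work surface. World frame = base frame: x ahead of the robot, y to its left, z up, the work surface at z = 0. Lengths are in mm, angles in degrees, forces in N, time in s.
With the tool pointing down it reaches from about 350 to 925 mm from the base axis. Payload 6.4 kg.
Tool frame: the origin (TCP) lies between the finger pads; the fingertips stand 14 mm ahead of it and the grasp point (between the pads) lies 5 mm behind it; z points along the fingers, y is the line along which they close (so a half turn about z gives the same grasp; the last joint's range is limited). The gripper opens to 94 mm and grips with 3 to 60 N. Pads are 16 mm wide; open, the fingers measure 119 mm over their backs; the gripper's body (75 mm by 177 mm) begins 78 mm behind the grasp point.
Start: joints at [58.608, 14.043, 89.255, -0, 76.702, -9.975], TCP at [237.349, 605.128, 219.455] pointing down, gripper open.
Joint ranges: [-179.41, 179.41], [-58.25, 129.5], [7.25, 145.43], [-54.29, 234.29], [11.92, 165.04], [-157.13, 157.13]. Speed limits (degrees/s): [147.25, 147.25, 180, 180, 180, 180].

## Interface

Orientations are given as a 3x3 rotation matrix whose columns are the frame's x, y, z axes.
In Python, from plant import observe, get_image, camera_model, finish_job gives the robot as it stands.
- The arm moves only by the tool servo_tool, never from a script. Its arguments are lists of equal length, an entry for each row: "travel": the shift along the tool's x, y, z in units of 0.2 m (1.0 is 0.2 m), a list of three; "dr": the turn, a rotation vector about the tool's x, y, z in units of pi rad (1.0 is pi rad), a list of three. In form: {"travel": [[tx, ty, tz], ...], "dr": [[wx, wy, wz], ...]}. A call has 1 to 12 rows; each row is the pose to reach, as a shift and turn from the pose commanded when the call began, along the tool's axes at that moment, turning the shorter way round; what a row does not reach only later rows make up. A row lasts 1/10 s, in which the tool goes at most 50 mm and 8.59 degrees, less where a joint would pass 70% of its speed; a pose out of reach is approached as far as the arm can. A call with a number of a shift or a turn outside -1 to 1 is refused whole. A call with a gripper value outside its range is refused whole. "grip" is the closure, from 0 (fully open) to 1 (shut), set as the call begins (left out, the last holds). The fingers move at their own pace and stop on an object; "grip_force" is the grip in N (left out, the last holds). Time passes only in rows, so rows that repeat a pose let the fingers close. It gives the time, the measured TCP pose, the force, the opening and the grip force at its end, in the units of the state.
- observe(): the state, without advancing time (a new reading comes with each control period).
- get_image(name): name is "side" or "top"; returns (picture, depth): 384x512x3 uint8, red, green, blue; 384x512 float32, mm along the optical axis (not along the pixel's ray), 0 where there is no reading.
- camera_model(name): a dict with "vertical_fov" (degrees; the focal length in pixels is half the picture's height over the tangent of half this angle, whatever the lens; pixels are square), "cx", "cy" (the principal point, pixels), "dist_coeffs" ([k1, k2, p1, p2, k3] as OpenCV has them; the pictures are not rectified), "position" and "orientation" of the camera in the world. Camera axes: x right, y up, looking along -z (the intrinsics and any distortion apply to the point x, -y, -z); pixel columns grow to the right and rows downward; lengths in mm; the calibration is good to about 2 mm. A picture is of the moment at which its call begins. camera_model takes no time and is no camera call.
- finish_job(): hands the job in; it is judged then, once.
The state is a dict: "time_s": time; "q": joint angles; "dq": joint speeds; "joint_efforts": joint torques, N m; "position": TCP position; "eef_rot": TCP orientation; "contact_force": force on the tool from outside, world axes, zero at the start; "ft_torque": the same for the moment, N m; "opening": finger opening in mm; "finger_force": force on a finger pad.
Only numpy, scipy, OpenCV 4.12 (cv2) and the standard library are available. Lean on these libraries where they do the work, as an engineer would, in place of code of your own. Each camera call takes 0.05 s, during which the arm holds its last target. There are 200 camera calls.

## Task

Roll the loaded tube carriage along its rail from the centrifuge end until its white pointer stands at the red line, and leave it there at rest by itself with your hand away from it. The tubes are freshly spun and must not be shaken: handle it gently, push and slow it only by the sprung red rollers at its two ends, never touch the tubes or rack, and never let it bump an end stop. Leave the other things on the bench where they are.

Things in the scene. Friction and masses are not known exactly. Their poses are not given: they have to be found in the camera images.
- track: Fixed, level ball-bearing track: aluminium base plate 200 mm wide (its x), 780 mm long (its y), two steel shafts. Origin under the plate's middle, on the bench; z up. The carriage can only slide along the track's y axis, from the +y (centrifuge) end to the -y (microscope) end. A blue end stop with black rubber buffers, 46 mm tall, stands at each end.
- carriage (a joint): Carriage position in m, growing towards the track's -y: its middle is at y = 0.170 - q in the track's frame. 0.340: pointer at the red line; 0.420: meets the microscope-end stop; -0.020: meets the other stop. Starts at rest between 0.00 and 0.10. Rolls almost freely: friction about 0.025 N and 0.15 N per m/s, so it coasts, losing under 1 cm/s each second, until the hand slows it.
- pointer (a point): Tip of the white pointer on the robot's side of the carriage, 17 mm above the bench, at the carriage's middle along the track.
- mark (a point): Point on the red line, 6 mm wide, drawn across the track plate: on the robot's side, under the pointer's path, 11 mm above the bench, at x = -0.085, y = -0.170 in the track's frame; a red tab 34 mm tall stands at the line's end.
- rear_roller_axis (a point): Middle of the axle of the red roller at the rear (track +y) end: 30 mm thick, 112 mm long along the track's x, axle 62 mm above the bench. Spins freely; push its outer face towards track -y to speed the carriage up. Sprung buffer: 60 N/m, undamped, 28 mm travel, no preload; relaxed, the axle is 123 mm and the outer face 138 mm from the carriage's middle; it retracts under the hood.
- front_roller_axis (a point): Middle of the axle of the same sprung red roller at the front (track -y) end. Bearing against its outer face slows the carriage, but the spring throws the carriage back unless the hand gives way; pushing it towards track +y sends the carriage back. With the pointer at the red line there is room in front of it for the hand, above the low end stop (46 mm tall).
- rack: Aluminium deck, grey block with 25 capped tubes and end hoods, fixed on the carriage: 156 mm across the track, 210 mm along it over the hoods (tops 84 mm high), caps up to 114 mm above the bench. Do not touch. Carriage and load nominally 5.0 kg, a third more or less; a push or knock above 8 N shakes the tubes too much. Origin at bench height under the carriage's middle; axes as the track's.
- slide_box: Loose green slide box, 85 x 100 x 34 mm, origin under its middle; a bystander beyond the track.
- stain_bottle: Loose amber bottle, 60 mm diameter, 130 mm tall, origin under its middle; a bystander beyond the track.
- beaker: Loose glass beaker, 72 mm diameter, 90 mm tall, origin under its middle; a bystander beyond the track.

How it is judged:
By the outcome, as a careful person would: the job done as asked, in the order asked, and still so for the second after the job is handed in, with the robot touching nothing.
It also fails if it takes over 38 s, if anything falls off the work surface, if the arm or the gripper's body presses on something with over 40 N, if the wrist force passes 120 N, or if a joint passes its speed limit or range.

## Working session

There is one attempt and no reset: what is moved stays moved. The work goes in short steps, Python scripts to look and compute and a tool call to move; the robot and the scene stay as the last step left them, time stands still between calls to the robot, and variables do not carry over. Pictures are saved under pics/ and viewed, at most 10 in all, crops included, and the job is handed in when it is done.

Besides the shell and the picture viewer there is one more tool, called after "Emit:" as name(argument=value, ...), one argument or row to a line, values as JSON. servo_tool: Moves the arm, as the interface text tells. Its arguments: {"type":"object","properties":{"travel":{"type":"array","items":{"type":"array","items":{"type":"number"}}},"dr":{"type":"array","items":{"type":"array","items":{"type":"number"}}},"grip":{"type":"number"},"grip_force":{"type":"number"}},"required":["travel","dr"]}

```bash
mkdir -p pics; ls; python3 - <<'E'
from plant import observe,get_image,camera_model
import cv2,numpy as np
o=observe();print(o)
for n in("side","top"):
    p,d=get_image(n);cv2.imwrite(f"pics/{n}0.png",p[:,:,::-1]);np.savez(f"{n}0.npz",p=p,d=d);print(camera_model(n))
E
```

```text
pics
{'time_s': 0.0, 'q': array([ 5.86092850e+01,  1.40827501e+01,  8.93235317e+01,  2.82156732e-05,
        7.67019500e+01, -9.97446687e+00]), 'dq': array([ 0.02303307,  0.00439792,  0.01147135, -0.01137699,  0.05172045,
       -0.04954234]), 'joint_efforts': array([-9.68551503e-04, -4.15826869e+01, -3.14598691e+01,  6.84297318e-02,
        3.32016021e-02, -1.29428508e-04]), 'position': array([237.02784591, 604.63197292, 218.37356606]), 'eef_rot': array([[-9.30952103e-01,  3.65139992e-01, -9.84335645e-04],
       [ 3.65141172e-01,  9.30950764e-01, -1.61226835e-03],
       [ 3.27664367e-04, -1.86036608e-03, -9.99998216e-01]]), 'contact_force': array([-0.22640343, -0.01622515, -0.44947889]), 'ft_torque': array([0.01365689, 0.00980334, 0.06021978]), 'finger_force': 0.0, 'opening': 93.94948148564703}
{'vertical_fov': 48.8267961561368, 'cx': 246.19177595089383, 'cy': 193.02247564904823, 'dist_coeffs': array([0.03095758, 0.        , 0.        , 0.        , 0.        ]), 'position': array([ 311.89996521, -485.57166948,  840.78928954]), 'orientation': array([[ 0.90865091,  0.33739169, -0.24600887],
       [-0.41725619,  0.71132981, -0.56560337],
       [-0.01583644,  0.61658474,  0.78712925]])}
{'vertical_fov': 42.45259463805631, 'cx': 254.0907681138972, 'cy': 192.52269509867975, 'dist_coeffs': array([-0.16273362,  0.        ,  0.        ,  0.        ,  0.        ]), 'position': array([ 384.48739175,   88.35959415, 1300.25270291]), 'orientation': array([[ 0.0219685 ,  0.98579631, -0.16650231],
       [-0.9997566 ,  0.02199978, -0.00165672],
       [ 0.00202983,  0.16649818,  0.98603967]])}
```

View pics/side0.png

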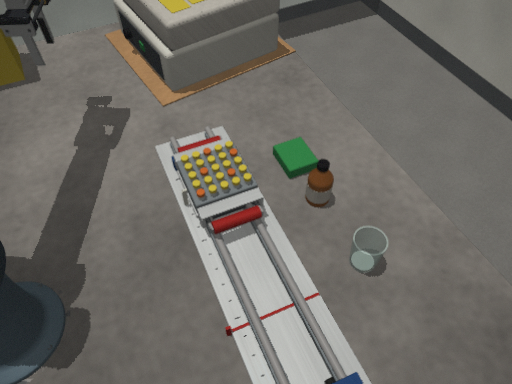

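View pics/top0.png

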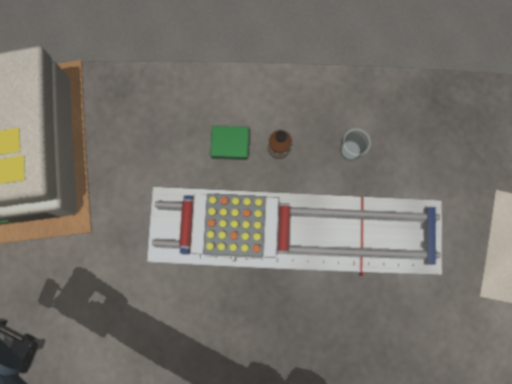

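```bash
cat > h.py <<'E'
import numpy as np,cv2
from plant import observe,get_image,camera_model
M={n:camera_model(n) for n in("side","top")}
def K(n):
    m=M[n];f=192/np.tan(np.radians(m["vertical_fov"]/2));return np.array([[f,0,m["cx"]],[0,f,m["cy"]],[0,0,1.]])
def world(n,uv,z):
    m=M[n];uv=np.array(uv,float).reshape(-1,1,2)
    u=cv2.undistortPoints(uv,K(n),np.array(m["dist_coeffs"]),None,None).reshape(-1,2)
    r=np.c_[u[:,0],-u[:,1],-np.ones(len(u))]@np.array(m["orientation"]).T
    c=np.array(m["position"]);return c+r*((z-c[2])/r[:,2])[:,None]
def pix(n,P):
    m=M[n];p=(np.array(P,float).reshape(-1,3)-m["position"])@np.array(m["orientation"])
    p=p*[1,-1,-1];return cv2.projectPoints(p,np.zeros(3),np.zeros(3),K(n),np.array(m["dist_coeffs"]))[0].reshape(-1,2)
def redmask(p):
    p=p.astype(int);return ((p[...,0]>90)&(p[...,1]<60)&(p[...,2]<60)).astype(np.uint8)
def comps(mask,amin=15):
    k,l,s,c=cv2.connectedComponentsWithStats(mask);return [(s[i],c[i],np.argwhere(l==i)[:,::-1]) for i in range(1,k) if s[i][4]>=amin]
E
python3 - <<'E'
from h import *
for n in("top","side"):
    p=np.load(n+"0.npz")["p"]
    for s,c,_ in comps(redmask(p),8): print(n,"red",s,c.round(1),world(n,c,62)[0].round(1),world(n,c,10)[0].round(1))
    q=p.astype(int);b=((q[...,2]>q[...,0]+25)&(q[...,2]>60)).astype(np.uint8)
    for s,c,_ in comps(b,20): print(n,"blue",s,c.round(1),world(n,c,46)[0].round(1))
    w=cv2.morphologyEx((q.min(2)>165).astype(np.uint8),cv2.MORPH_CLOSE,np.ones((9,9)))
    for s,c,pts in comps(w,3000):
        r=cv2.minAreaRect(pts.astype(np.float32));bx=cv2.boxPoints(r);print(n,"plate",s,bx.round(1).tolist(),world(n,bx,10).round(1).tolist())
    g=cv2.resize(p[150:290,140:300] if n=="top" else p[120:345,150:380],None,fx=3 if n=="top" else 2.5,fy=3 if n=="top" else 2.5,interpolation=cv2.INTER_CUBIC)
    cv2.imwrite(f"pics/{n}0c.png",g[:,:,::-1])
E
```

```text
top blue [184 196   8   3  20] [187.5 197. ] [580.8 261.7  46. ]
top blue [428 208   8  56 355] [431.4 234.5] [ 496.  -372.5   46. ]
top blue [180 248   8   6  34] [183.6 250.8] [442.5 265.8  46. ]
top plate [ 148  188  293   86 8504] [[147.5, 261.29998779296875], [151.0, 186.60000610351562], [443.3999938964844, 200.5], [439.8999938964844, 275.20001220703125]] [[413.8, 365.1, 10.0], [612.2, 366.1, 10.0], [592.0, -422.9, 10.0], [391.1, -406.9, 10.0]]
top plate [ 291  217  132   33 3607] [[290.1000061035156, 244.89999389648438], [291.1000061035156, 216.39999389648438], [422.6000061035156, 221.10000610351562], [421.6000061035156, 249.5]] [[466.0, -6.3, 10.0], [540.7, -8.0, 10.0], [534.9, -362.3, 10.0], [458.9, -357.6, 10.0]]
side red [178 136  42  16 156] [198.3 143.4] [511.5 274.6  62. ] [524.8 325.4  10. ]
side red [312 169   5   4  12] [314.2 170.7] [733.3  66.   62. ] [761.5 102.8  10. ]
side red [323 172   9  12  44] [327.6 178. ] [750.4  32.   62. ] [779.7  66.6  10. ]
side red [211 205  51  26 529] [236.4 217.9] [506.   19.2  62. ] [518.9  52.9  10. ]
side red [305 293  14   7  2
[... 252 characters left out ...]
d [226 326   4   4  12] [227.5 327.8] [ 390.3 -201.6   62. ] [ 395.5 -182.6   10. ]
side blue [332 372  31  12 198] [350.  379.4] [ 551.6 -370.9   46. ]
side plate [ 156  127  119  257 5472] [[155.10000610351562, 146.39999389648438], [229.1999969482422, 116.0], [329.29998779296875, 360.3999938964844], [255.1999969482422, 390.70001220703125]] [[413.8, 365.8, 10.0], [645.8, 391.2, 10.0], [545.8, -321.1, 10.0], [395.9, -310.3, 10.0]]
side plate [ 227  234  104  150 5661] [[219.8000030517578, 248.1999969482422], [255.5, 229.89999389648438], [332.20001220703125, 379.29998779296875], [296.5, 397.6000061035156]] [[451.2, -7.3, 10.0], [545.5, 2.8, 10.0], [532.9, -352.1, 10.0], [458.4, -351.7, 10.0]]
```

View pics/top0c.png

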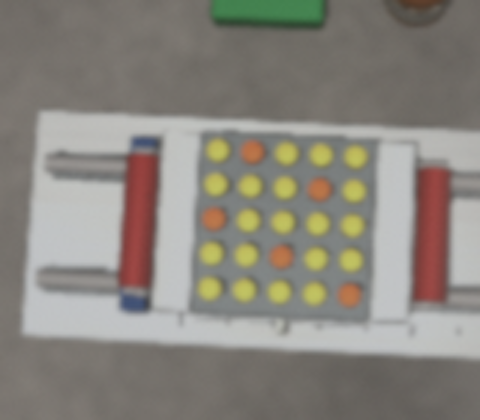

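```bash
cat >> h.py <<'E'
def redmask(p):
    p=p.astype(int);return ((p[...,0]>1.9*p[...,1])&(p[...,0]>1.9*p[...,2])&(p[...,0]>80)).astype(np.uint8)
E
python3 - <<'E'
from h import *
for n in("top","side"):
    p=np.load(n+"0.npz")["p"]
    for s,c,pts in comps(redmask(p),15):
        (x,y),wh,a=cv2.minAreaRect(pts.astype(np.float32)); print(n,s,c.round(1),np.round(wh,1),round(a,1),world(n,c,62)[0].round(1),world(n,c,10)[0].round(1))
    if n=="top":
        e=[]
        for u in list(range(154,184,3))+list(range(206,430,6)):
            g=p[180:290,u].astype(int).min(1);k=np.where(g>150)[0]
            if len(k)>5:e.append((u,180+k[0],180+k[-1]))
        e=np.array(e);
        for j in(1,2):
            w=world(n,e[:,[0,j]],11);f=np.polyfit(w[:,1],w[:,0],1)
            r=np.abs(w[:,0]-np.polyval(f,w[:,1]));f=np.polyfit(w[r<3,1],w[r<3,0],1);print("edge",f, r.max().round(1))
E
```

```text
top [181 202  11  43 327] [185.7 222.6] [ 8.  42.3] 4.6 [512.7 261.2  62. ] [518.1 268.5  10. ]
top [279 207   9  42 311] [283.2 227.4] [ 7.4 41.3] 2.2 [506.2  15.4  62. ] [511.3  12.4  10. ]
edge [2.62707050e-02 6.01674293e+02] 1.4
edge [2.38092364e-02 4.06121058e+02] 1.5
side [178 136  42  16 181] [198.5 143.4] [ 4.2 43. ] 72.6 [512.  274.5  62. ] [525.4 325.3  10. ]
side [204 149   6   4  16] [206.5 150.2] [5.3 2.7] 11.3 [521.8 243.1  62. ] [535.8 291.8  10. ]
side [230 149   6   5  18] [232.5 151.1] [3.1 5.4] 63.4 [580.3 211.7  62. ] [598.2 258.2  10. ]
side [201 168   6   5  20] [203.6 170.2] [4.2 4.2] 45.0 [490.6 183.2  62. ] [502.6 227.9  10. ]
side [228 169   6   5  19] [230.6 170.9] [4. 5.] 90.0 [549.4 152.6  62. ] [565.3 195.2  10. ]
side [197 189   7   6  22] [200.  191.5] [3.8 6.6] 71.6 [459.  124.7  62. ] [468.8 165.5  10. ]
side [211 205  51  27 568] [236.3 218.4] [11.9 50.2] 70.0 [505.4  18.1  62. ] [518.3  51.8  10. ]
side [305 293  14   7  32] [311.6 296. ] [ 2.  14.3] 66.0 [ 564.1 -213.2   62. ] [ 580.9 -195.1   10. ]
side [260 303  34  17  86] [277.2 310.7] [ 2.4 35.8] 66.6 [ 489.6 -211.5   62. ] [ 501.5 -193.2   10. ]
side [231 323  19   9  45] [239.9 326.7] [ 2.6 18.6] 68.2 [ 412.1 -209.7   62. ] [ 418.8 -191.3   10. ]
```

Emit:
servo_tool(
  travel=[
    [-0.15, -0.075, 0],
    [-0.38, -0.19, 0],
    [-0.6, -0.3, 0],
    [-0.8, -0.4, 0],
    [-0.92, -0.46, 0],
  ],
  dr=[
    [0, 0, 0.04],
    [0, 0, 0.08],
    [0, 0, 0.12],
    [0, 0, 0.16],
    [0, 0, 0.2],
  ],
  grip=1,
)

```text
time_s: 0.6
position: [376.6, 449.9, 219.0]
eef_rot: [[-0.532, 0.847, -0.0], [0.847, 0.532, -0.001], [-0.001, -0.001, -1.0]]
contact_force: [0.4, 0.7, 0.0]
opening: 57.6
finger_force: 0.0
```

```bash
cat > rel.py <<'E'
import sys,numpy as np
from plant import observe
from scipy.spatial.transform import Rotation as Ro
t=np.array(list(map(float,sys.argv[1:4])));o=observe();R=o["eef_rot"]
y=np.array([1,-.025,0]);y/=np.linalg.norm(y);z=np.array([0,0,-1.]);G=np.c_[np.cross(y,z),y,z]
print(o["time_s"],o["position"].round(1),o["contact_force"].round(2),o["opening"],"travel",(R.T@(t-o["position"])/200).round(3),"dr",(Ro.from_matrix(R.T@G).as_rotvec()/np.pi).round(4),o["q"].round(0))
E
python3 rel.py 512 302 140
python3 - <<'E'
from h import *
p=np.load("top0.npz")["p"].astype(int)
# mark column in top
for v in range(206,270,8):
    r=(p[v,350:375,0]-p[v,350:375,1:].mean(1)).clip(15)-15; u=350+(r*np.arange(25)).sum()/max(r.sum(),1); print(v,u.round(2),world("top",[u,v],11)[0].round(1))
E
```

```text
0.6 [376.6 449.9 219. ] [0.43 0.69 0.01] 57.5666696724448 travel [-0.986  0.18   0.395] dr [-0.0002  0.0003  0.1866] [39.  6. 99. -0. 76.  7.]
206 361.89 [ 572.3 -196.4   11. ]
214 350.0 [ 550.3 -164.2   11. ]
222 361.7 [ 529.6 -195.4   11. ]
230 361.65 [ 508.4 -195.1   11. ]
238 361.56 [ 487.2 -194.7   11. ]
246 361.23 [ 466.2 -193.6   11. ]
254 350.0 [ 444.8 -163.7   11. ]
262 360.89 [ 424.3 -192.5   11. ]
```

Emit:
servo_tool(
  travel=[
    [-0.23, 0.04, 0.05],
    [-0.45, 0.08, 0.1],
    [-0.68, 0.12, 0.2],
    [-0.88, 0.16, 0.3],
    [-0.986, 0.18, 0.395],
    [-0.986, 0.18, 0.395],
  ],
  dr=[
    [0, 0, 0.04],
    [0, 0, 0.08],
    [0, 0, 0.12],
    [0, 0, 0.16],
    [0, 0, 0.187],
    [0, 0, 0.187],
  ],
)

```text
time_s: 1.2
position: [511.1, 302.6, 136.9]
eef_rot: [[0.023, 1.0, -0.006], [1.0, -0.023, -0.002], [-0.003, -0.006, -1.0]]
contact_force: [-0.9, -0.2, -0.3]
opening: 9.6
finger_force: 0.0
```

```bash
python3 rel.py 512 302 69
```

```text
1.2 [511.1 302.6 136.9] [-0.95 -0.24 -0.27] 9.59679665102501 travel [-0.002  0.006  0.34 ] dr [-0.0018  0.0008  0.0006] [ 20.  12. 101.  -0.  68.  21.]
```

Emit:
servo_tool(
  travel=[
    [0, 0, 0.1],
    [0, 0, 0.2],
    [0, 0, 0.29],
    [0, 0, 0.33],
    [0, 0, 0.33],
  ],
  dr=[
    [0, 0, 0],
    [0, 0, 0],
    [0, 0, 0],
    [0, 0, 0],
    [0, 0, 0],
  ],
)

```text
time_s: 1.7
position: [510.4, 306.0, 73.7]
eef_rot: [[0.017, 1.0, -0.002], [1.0, -0.017, -0.001], [-0.001, -0.002, -1.0]]
contact_force: [-0.4, 0.1, 0.1]
opening: -0.1
finger_force: 0.0
```

```bash
python3 rel.py 512 302 69; python3 - <<'E'
from h import *
p,d=get_image("top");q,_=get_image("side")
a=cv2.resize(p[170:280,130:300],None,fx=3,fy=3);b=cv2.resize(q[90:240,130:290],None,fx=2.2,fy=2.2)[:330]
cv2.imwrite("pics/c1.png",cv2.hconcat([a[:330],b[:330,:280]])[:,:,::-1])
E
```

```text
1.7 [510.4 306.   73.7] [-0.36  0.09  0.14] -0.08428348244323748 travel [-0.02   0.008  0.024] dr [-0.0006  0.0002  0.0025] [ 20.  17. 103.   0.  61.  21.]
```

View pics/c1.png

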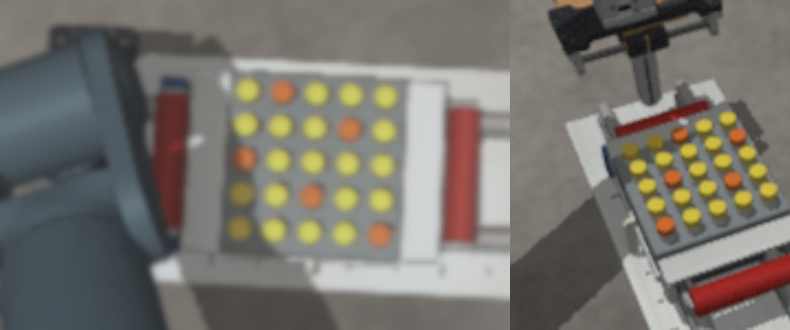

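Emit:
servo_tool(
  travel=[
    [-0.015, 0.005, 0.01],
    [-0.03, 0.005, 0.02],
    [-0.045, 0.006, 0.027],
    [-0.06, 0.006, 0.027],
    [-0.075, 0.006, 0.027],
    [-0.09, 0.006, 0.027],
    [-0.105, 0.006, 0.027],
    [-0.12, 0.006, 0.027],
    [-0.135, 0.006, 0.027],
    [-0.15, 0.006, 0.027],
  ],
  dr=[
    [0, 0, 0],
    [0, 0, 0],
    [0, 0, 0],
    [0, 0, 0],
    [0, 0, 0],
    [0, 0, 0],
    [0, 0, 0],
    [0, 0, 0],
    [0, 0, 0],
    [0, 0, 0],
  ],
)

```text
time_s: 2.8
position: [512.2, 275.3, 69.1]
eef_rot: [[0.019, 1.0, 0.0], [1.0, -0.019, 0.0], [0.0, 0.0, -1.0]]
contact_force: [0.0, 1.0, 0.1]
opening: 0.4
finger_force: 0.2
```

```bash
cat >> h.py <<'E'
def front(p=None):
    """front roller axle y from the top view (orange/red blob right of the caps)"""
    if p is None:p,_=get_image("top")
    b=[c for s,c,_ in comps(redmask(p),150) if c[0]>250];return [world("top",c,62)[0].round(1) for c in b]
E
python3 - <<'E'
from h import *
o=observe();t=o["time_s"];p,_=get_image("top");print(t,o["position"].round(1),o["contact_force"].round(2),front(p))
for s,c,_ in comps(redmask(p),40): print(s,world("top",c,62)[0].round(1))
E
```

```text
2.8 [512.2 275.3  69.1] [0.03 1.01 0.09] [array([506.9,  13.9,  62. ])]
[280 207   9  42 308] [506.9  13.9  62. ]
```

Emit:
servo_tool(
  travel=[
    [-0.015, 0, 0],
    [-0.03, 0, 0],
    [-0.045, 0, 0],
    [-0.06, 0, 0],
    [-0.075, 0, 0],
  ],
  dr=[
    [0, 0, 0],
    [0, 0, 0],
    [0, 0, 0],
    [0, 0, 0],
    [0, 0, 0],
  ],
)

```text
time_s: 3.35
position: [511.9, 260.2, 69.0]
eef_rot: [[0.019, 1.0, -0.0], [1.0, -0.019, -0.0], [-0.0, -0.0, -1.0]]
contact_force: [-0.0, 0.5, -0.3]
opening: 0.4
finger_force: 0.1
```

```bash
cat > st.py <<'E'
from h import *
o=observe();print(o["time_s"],o["position"].round(1),o["contact_force"].round(2),front())
E
python3 st.py
```

```text
3.35 [511.9 260.2  69. ] [-0.02  0.5  -0.33] [array([506.1,  -5.2,  62. ])]
```

Emit:
servo_tool(
  travel=[
    [-0.015, 0, 0],
    [-0.03, 0, 0],
    [-0.045, 0, 0],
    [-0.06, 0, 0],
    [-0.075, 0, 0],
  ],
  dr=[
    [0, 0, 0],
    [0, 0, 0],
    [0, 0, 0],
    [0, 0, 0],
    [0, 0, 0],
  ],
)

```text
time_s: 3.9
position: [511.7, 245.2, 69.1]
eef_rot: [[0.019, 1.0, -0.0], [1.0, -0.019, -0.0], [-0.0, -0.0, -1.0]]
contact_force: [0.3, 1.4, 0.6]
opening: 0.3
finger_force: 0.0
```

```bash
python3 st.py
```

```text
3.9 [511.7 245.2  69.1] [0.33 1.44 0.55] []
```

Emit:
servo_tool(
  travel=[
    [-0.015, 0, 0],
    [-0.03, 0, 0],
    [-0.045, 0, 0],
    [-0.06, 0, 0],
    [-0.075, 0, 0],
  ],
  dr=[
    [0, 0, 0],
    [0, 0, 0],
    [0, 0, 0],
    [0, 0, 0],
    [0, 0, 0],
  ],
)

```text
time_s: 4.45
position: [511.3, 230.3, 69.0]
eef_rot: [[0.019, 1.0, -0.0], [1.0, -0.019, -0.0], [-0.0, -0.0, -1.0]]
contact_force: [-0.0, 0.2, -0.3]
opening: 0.4
finger_force: 0.0
```

```bash
python3 - <<'E'
from h import *
o=observe();p,_=get_image("top");print(o["time_s"],o["position"].round(1),o["contact_force"].round(2))
for s,c,_ in comps(redmask(p),20): print(s,world("top",c,62)[0].round(1))
cv2.imwrite("pics/t2.png",p[:,:,::-1])
E
```

```text
4.45 [511.3 230.3  69. ] [-0.01  0.18 -0.32]
[216 204   5  30  77] [525.9 178.7  62. ]
```

View pics/t2.png

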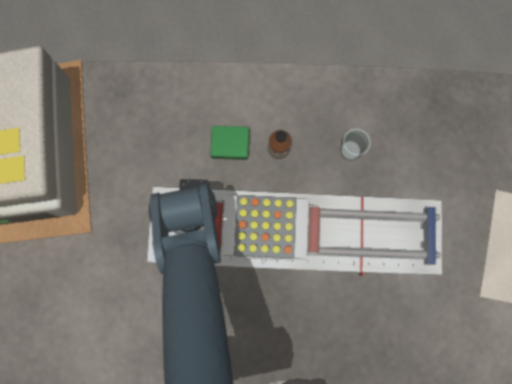

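```bash
cat >> h.py <<'E'
def front(p=None):
    if p is None:p,_=get_image("top")
    q=p.astype(float);m=((q[...,0]>1.45*q[...,1])&(q[...,0]>1.45*q[...,2])&(q[...,0]>60)).astype(np.uint8);m[:,:250]=0;m[:200]=0;m[256:]=0
    b=[(s,c) for s,c,_ in comps(m,100) if s[2]<14 and s[3]>30]
    return [(s[4],world("top",c,62)[0].round(1)) for s,c in b]
E
python3 - <<'E'
from h import *
for f in("side0","top0"):pass
print(front(np.load("top0.npz")["p"]),front(cv2.imread("pics/t2.png")[:,:,::-1]))
E
python3 st.py
```

```text
[(np.int32(440), array([505.9,  14.8,  62. ]))] [(np.int32(227), array([502.8, -62.7,  62. ]))]
4.5 [511.3 229.9  69. ] [-0.94  0.22 -0.49] [(np.int32(262), array([503.4, -64.9,  62. ]))]
```

Emit:
servo_tool(
  travel=[
    [-0.015, 0, 0],
    [-0.03, 0, 0],
    [-0.045, 0, 0],
    [-0.06, 0, 0],
    [-0.075, 0, 0],
    [-0.09, 0, 0],
    [-0.105, 0, 0],
    [-0.12, 0, 0],
    [-0.135, 0, 0],
    [-0.15, 0, 0],
  ],
  dr=[
    [0, 0, 0],
    [0, 0, 0],
    [0, 0, 0],
    [0, 0, 0],
    [0, 0, 0],
    [0, 0, 0],
    [0, 0, 0],
    [0, 0, 0],
    [0, 0, 0],
    [0, 0, 0],
  ],
)

```text
time_s: 5.55
position: [510.8, 200.3, 69.1]
eef_rot: [[0.019, 1.0, -0.0], [1.0, -0.019, 0.0], [0.0, -0.0, -1.0]]
contact_force: [-0.7, -0.2, -0.2]
opening: 0.4
finger_force: 0.0
```

```bash
cat > st.py <<'E'
from h import *
import json,os
L=json.load(open("log.json")) if os.path.exists("log.json") else []
def caps(p):
    q=p.astype(float);m=((q[...,0]>1.6*q[...,2])&(q[...,0]>95)).astype(np.uint8);m[:190]=0;m[262:]=0
    w=[world("top",c,112)[0] for s,c,_ in comps(m,10) if s[4]<60 and s[2]<10 and s[3]<10]
    return np.array(w)
for _ in range(2):
    o=observe();p,d=get_image("top");f=front(p);w=caps(p)
    print(round(o["time_s"],2),o["position"].round(1),o["contact_force"].round(2),f,len(w),w.mean(0).round(1) if len(w) else 0)
    for s,x in f:L.append((float(o["time_s"]),float(x[1])))
json.dump(L,open("log.json","w"))
if len(L)>4:
    a=np.array(L);print(np.round(a[-8:],2).tolist())
E
python3 st.py
```

```text
5.55 [510.8 200.3  69.1] [-0.71 -0.17 -0.2 ] [(np.int32(401), array([ 502.5, -109.4,   62. ]))] 25 [504.9  14.6 112. ]
5.6 [510.8 199.9  69. ] [ 0.49 -0.21  0.38] [(np.int32(396), array([ 502.8, -111.3,   62. ]))] 25 [504.8  12.6 112. ]
```

Emit:
servo_tool(
  travel=[
    [-0.02, 0, 0],
    [-0.04, 0, 0],
    [-0.06, 0, 0],
    [-0.08, 0, 0],
    [-0.1, 0, 0],
    [-0.12, 0, 0],
    [-0.14, 0, 0],
    [-0.16, 0, 0],
    [-0.18, 0, 0],
    [-0.2, 0, 0],
    [-0.22, 0, 0],
    [-0.24, 0, 0],
  ],
  dr=[
    [0, 0, 0],
    [0, 0, 0],
    [0, 0, 0],
    [0, 0, 0],
    [0, 0, 0],
    [0, 0, 0],
    [0, 0, 0],
    [0, 0, 0],
    [0, 0, 0],
    [0, 0, 0],
    [0, 0, 0],
    [0, 0, 0],
  ],
)

```text
time_s: 6.85
position: [509.9, 152.2, 69.1]
eef_rot: [[0.019, 1.0, 0.0], [1.0, -0.019, -0.0], [-0.0, 0.0, -1.0]]
contact_force: [0.6, -0.4, -0.5]
opening: 0.5
finger_force: 0.0
```

```bash
sed -i 's/for s,x in f:L.append.*/if len(w)==25:L.append((float(o["time_s"]),float(w[:,1].mean())))/; s/print(round(o\["time_s.*/print(round(o["time_s"],2),o["position"].round(1),o["contact_force"].round(2),len(w),w.mean(0).round(1) if len(w) else 0)/' st.py
echo '[[5.55,14.6],[5.6,12.6]]' > log.json; python3 - <<'E'
exec(open("st.py").read().split("for _")[0])
print(caps(cv2.imread("pics/t2.png")[:,:,::-1]).mean(0),4.45)
E
python3 st.py
```

```text
[504.82213816  61.52385377 112.        ] 4.45
6.85 [509.9 152.2  69.1] [ 0.58 -0.38 -0.54] 26 [503.4 -27.8 112. ]
6.9 [509.9 151.8  69. ] [-0.41  0.35 -0.03] 25 [503.7 -34.2 112. ]
```

Emit:
servo_tool(
  travel=[
    [-0.018, 0, 0],
    [-0.036, 0, 0],
    [-0.054, 0, 0],
    [-0.072, 0, 0],
    [-0.09, 0, 0],
    [-0.108, 0, 0],
    [-0.126, 0, 0],
    [-0.144, 0, 0],
    [-0.162, 0, 0],
    [-0.18, 0, 0],
    [-0.198, 0, 0],
    [-0.216, 0, 0],
  ],
  dr=[
    [0, 0, 0],
    [0, 0, 0],
    [0, 0, 0],
    [0, 0, 0],
    [0, 0, 0],
    [0, 0, 0],
    [0, 0, 0],
    [0, 0, 0],
    [0, 0, 0],
    [0, 0, 0],
    [0, 0, 0],
    [0, 0, 0],
  ],
)

```text
time_s: 8.15
position: [509.1, 109.0, 69.1]
eef_rot: [[0.019, 1.0, 0.0], [1.0, -0.019, 0.0], [0.0, 0.0, -1.0]]
contact_force: [-0.4, -1.0, 0.8]
opening: 0.4
finger_force: 0.0
```

```bash
python3 st.py
```

```text
8.15 [509.1 109.   69.1] [-0.43 -1.04  0.76] 25 [502.7 -70.6 112. ]
8.2 [509.1 108.7  69.1] [-0.22 -0.49  0.12] 25 [502.8 -71.8 112. ]
[[5.55, 14.6], [5.6, 12.6], [6.9, -34.18], [8.15, -70.6], [8.2, -71.76]]
```

Emit:
servo_tool(
  travel=[
    [-0.015, 0, 0],
    [-0.03, 0, 0],
    [-0.045, 0, 0],
    [-0.06, 0, 0],
    [-0.075, 0, 0],
    [-0.09, 0, 0],
    [-0.105, 0, 0],
    [-0.12, 0, 0],
    [-0.135, 0, 0],
    [-0.15, 0, 0],
    [-0.165, 0, 0],
    [-0.18, 0, 0],
  ],
  dr=[
    [0, 0, 0],
    [0, 0, 0],
    [0, 0, 0],
    [0, 0, 0],
    [0, 0, 0],
    [0, 0, 0],
    [0, 0, 0],
    [0, 0, 0],
    [0, 0, 0],
    [0, 0, 0],
    [0, 0, 0],
    [0, 0, 0],
  ],
)

```text
time_s: 9.45
position: [508.4, 73.1, 69.0]
eef_rot: [[0.019, 1.0, -0.0], [1.0, -0.019, 0.0], [0.0, -0.0, -1.0]]
contact_force: [-0.0, -0.5, -0.4]
opening: 0.1
finger_force: 0.0
```

```bash
python3 st.py
```

```text
9.45 [508.4  73.1  69. ] [-0.   -0.48 -0.39] 25 [502.  -99.9 112. ]
9.5 [508.4  72.8  69.1] [-0.   -0.32 -0.  ] 25 [ 502.  -100.9  112. ]
[[5.55, 14.6], [5.6, 12.6], [6.9, -34.18], [8.15, -70.6], [8.2, -71.76], [9.45, -99.91], [9.5, -100.86]]
```

Emit:
servo_tool(
  travel=[
    [-0.01, 0, 0],
    [-0.02, 0, 0],
    [-0.03, 0, 0],
    [-0.04, 0, 0],
    [-0.05, 0, 0],
    [-0.06, 0, 0],
    [-0.07, 0, 0],
    [-0.08, 0, 0],
    [-0.09, 0, 0],
    [-0.1, 0, 0],
    [-0.11, 0, 0],
    [-0.12, 0, 0],
  ],
  dr=[
    [0, 0, 0],
    [0, 0, 0],
    [0, 0, 0],
    [0, 0, 0],
    [0, 0, 0],
    [0, 0, 0],
    [0, 0, 0],
    [0, 0, 0],
    [0, 0, 0],
    [0, 0, 0],
    [0, 0, 0],
    [0, 0, 0],
  ],
)

```text
time_s: 10.75
position: [508.0, 49.2, 69.1]
eef_rot: [[0.019, 1.0, -0.0], [1.0, -0.019, 0.0], [0.0, -0.0, -1.0]]
contact_force: [-0.4, 1.1, -0.1]
opening: 0.7
finger_force: 0.0
```

Emit:
servo_tool(
  travel=[
    [-0.006, 0, 0],
    [-0.012, 0, 0],
    [-0.018, 0, 0],
    [-0.024, 0, 0],
    [-0.03, 0, 0],
    [-0.036, 0, 0],
    [-0.042, 0, 0],
    [-0.048, 0, 0],
    [-0.054, 0, 0],
    [-0.06, 0, 0],
    [-0.066, 0, 0],
    [-0.072, 0, 0],
  ],
  dr=[
    [0, 0, 0],
    [0, 0, 0],
    [0, 0, 0],
    [0, 0, 0],
    [0, 0, 0],
    [0, 0, 0],
    [0, 0, 0],
    [0, 0, 0],
    [0, 0, 0],
    [0, 0, 0],
    [0, 0, 0],
    [0, 0, 0],
  ],
)

```text
time_s: 11.95
position: [507.7, 34.8, 69.0]
eef_rot: [[0.019, 1.0, -0.0], [1.0, -0.019, -0.0], [-0.0, -0.0, -1.0]]
contact_force: [0.1, 0.6, 0.8]
opening: 0.6
finger_force: 0.0
```

```bash
python3 st.py
```

```text
11.95 [507.7  34.8  69. ] [0.06 0.61 0.76] 25 [ 501.1 -133.   112. ]
12.0 [507.7  34.7  69.1] [-0.63  0.06 -0.54] 25 [ 501.1 -133.5  112. ]
[[5.6, 12.6], [6.9, -34.18], [8.15, -70.6], [8.2, -71.76], [9.45, -99.91], [9.5, -100.86], [11.95, -133.04], [12.0, -133.46]]
```

Emit:
servo_tool(
  travel=[
    [-0.006, 0, 0],
    [-0.012, 0, 0],
    [-0.018, 0, 0],
    [-0.024, 0, 0],
    [-0.03, 0, 0],
    [-0.036, 0, 0],
    [-0.042, 0, 0],
    [-0.048, 0, 0],
    [-0.054, 0, 0],
    [-0.06, 0, 0],
    [-0.066, 0, 0],
    [-0.072, 0, 0],
  ],
  dr=[
    [0, 0, 0],
    [0, 0, 0],
    [0, 0, 0],
    [0, 0, 0],
    [0, 0, 0],
    [0, 0, 0],
    [0, 0, 0],
    [0, 0, 0],
    [0, 0, 0],
    [0, 0, 0],
    [0, 0, 0],
    [0, 0, 0],
  ],
)

```text
time_s: 13.25
position: [507.4, 20.4, 69.1]
eef_rot: [[0.019, 1.0, 0.0], [1.0, -0.019, -0.0], [-0.0, 0.0, -1.0]]
contact_force: [0.4, 0.7, 0.3]
opening: 0.4
finger_force: 0.0
```

Emit:
servo_tool(
  travel=[
    [-0.006, 0, 0],
    [-0.012, 0, 0],
    [-0.018, 0, 0],
    [-0.024, 0, 0],
    [-0.03, 0, 0],
    [-0.036, 0, 0],
    [-0.042, 0, 0],
    [-0.048, 0, 0],
    [-0.054, 0, 0],
    [-0.06, 0, 0],
    [-0.066, 0, 0],
    [-0.072, 0, 0],
  ],
  dr=[
    [0, 0, 0],
    [0, 0, 0],
    [0, 0, 0],
    [0, 0, 0],
    [0, 0, 0],
    [0, 0, 0],
    [0, 0, 0],
    [0, 0, 0],
    [0, 0, 0],
    [0, 0, 0],
    [0, 0, 0],
    [0, 0, 0],
  ],
)

```text
time_s: 14.45
position: [507.1, 6.1, 69.1]
eef_rot: [[0.019, 1.0, -0.0], [1.0, -0.019, 0.0], [0.0, -0.0, -1.0]]
contact_force: [-0.1, -0.8, 0.4]
opening: 0.8
finger_force: 0.1
```

Emit:
servo_tool(
  travel=[
    [-0.006, 0, 0],
    [-0.012, 0, 0],
    [-0.018, 0, 0],
    [-0.024, 0, 0],
    [-0.03, 0, 0],
    [-0.036, 0, 0],
    [-0.042, 0, 0],
    [-0.048, 0, 0],
    [-0.054, 0, 0],
    [-0.06, 0, 0],
    [-0.066, 0, 0],
    [-0.072, 0, 0],
  ],
  dr=[
    [0, 0, 0],
    [0, 0, 0],
    [0, 0, 0],
    [0, 0, 0],
    [0, 0, 0],
    [0, 0, 0],
    [0, 0, 0],
    [0, 0, 0],
    [0, 0, 0],
    [0, 0, 0],
    [0, 0, 0],
    [0, 0, 0],
  ],
)

```text
time_s: 15.65
position: [506.9, -8.4, 69.1]
eef_rot: [[0.019, 1.0, -0.0], [1.0, -0.019, -0.0], [-0.0, -0.0, -1.0]]
contact_force: [-0.5, 0.1, 0.4]
opening: 0.3
finger_force: 0.0
```

```bash
python3 st.py
```

```text
15.65 [506.9  -8.4  69.1] [-0.48  0.1   0.44] 22 [ 496.4 -166.8  112. ]
15.7 [506.9  -8.5  69. ] [-0.54  0.09  1.12] 23 [ 496.6 -165.3  112. ]
[[5.6, 12.6], [6.9, -34.18], [8.15, -70.6], [8.2, -71.76], [9.45, -99.91], [9.5, -100.86], [11.95, -133.04], [12.0, -133.46]]
```

Emit:
servo_tool(
  travel=[
    [0, 0, 0],
    [0, 0, 0],
    [0, 0, 0],
    [0, 0, 0],
    [0, 0, 0],
    [0, 0, 0],
    [0, 0, 0],
    [0, 0, 0],
    [0, 0, 0],
    [0, 0, 0],
    [0, 0, 0],
    [0, 0, 0],
  ],
  dr=[
    [0, 0, 0],
    [0, 0, 0],
    [0, 0, 0],
    [0, 0, 0],
    [0, 0, 0],
    [0, 0, 0],
    [0, 0, 0],
    [0, 0, 0],
    [0, 0, 0],
    [0, 0, 0],
    [0, 0, 0],
    [0, 0, 0],
  ],
)

```text
time_s: 16.95
position: [506.9, -8.2, 69.0]
eef_rot: [[0.019, 1.0, -0.0], [1.0, -0.019, 0.0], [0.0, -0.0, -1.0]]
contact_force: [0.6, -0.3, -1.4]
opening: 0.5
finger_force: 0.0
```

```bash
sed -i 's/len(w),w.mean/front(p),len(w),w.mean/' st.py; python3 st.py; python3 - <<'E'
from h import *
p,d=get_image("side");np.save("s3.npy",p)
cv2.imwrite("pics/s3.png",cv2.resize(p[190:384,170:400],None,fx=3,fy=3,interpolation=cv2.INTER_CUBIC)[:,:,::-1])
E
```

```text
16.95 [506.9  -8.2  69. ] [ 0.57 -0.26 -1.37] [(np.int32(302), array([ 497.8, -307.2,   62. ]))] 25 [ 499.9 -182.3  112. ]
17.0 [506.9  -8.2  69.1] [-0.44  0.73 -0.25] [(np.int32(332), array([ 497.3, -308.3,   62. ]))] 25 [ 499.8 -183.   112. ]
[[8.15, -70.6], [8.2, -71.76], [9.45, -99.91], [9.5, -100.86], [11.95, -133.04], [12.0, -133.46], [16.95, -182.34], [17.0, -183.02]]
```

View pics/s3.png

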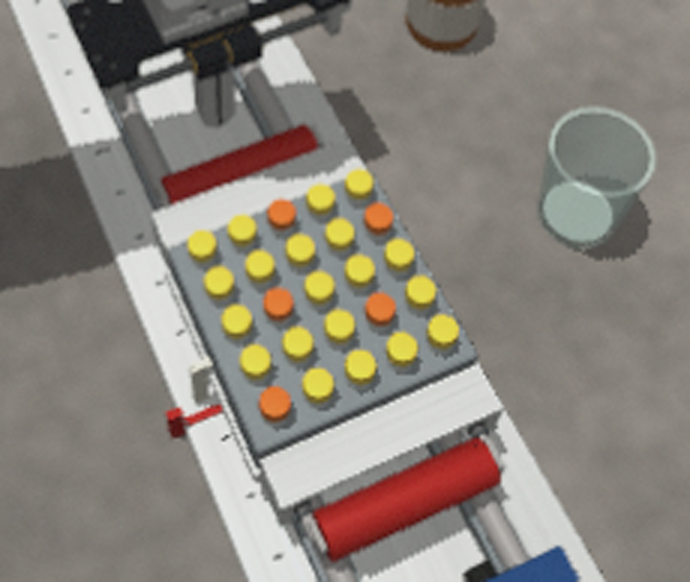

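Emit:
servo_tool(
  travel=[
    [0, 0, 0],
    [0, 0, 0],
    [0, 0, 0],
    [0, 0, 0],
    [0, 0, 0],
    [0, 0, 0],
    [0, 0, 0],
    [0, 0, 0],
    [0, 0, 0],
    [0, 0, 0],
    [0, 0, 0],
    [0, 0, 0],
  ],
  dr=[
    [0, 0, 0],
    [0, 0, 0],
    [0, 0, 0],
    [0, 0, 0],
    [0, 0, 0],
    [0, 0, 0],
    [0, 0, 0],
    [0, 0, 0],
    [0, 0, 0],
    [0, 0, 0],
    [0, 0, 0],
    [0, 0, 0],
  ],
)

```text
time_s: 18.3
position: [506.9, -8.2, 69.1]
eef_rot: [[0.019, 1.0, 0.0], [1.0, -0.019, -0.0], [-0.0, 0.0, -1.0]]
contact_force: [-0.6, -0.1, 0.7]
opening: 0.4
finger_force: 0.0
```

```bash
python3 st.py
```

```text
18.3 [506.9  -8.2  69.1] [-0.55 -0.06  0.72] [(np.int32(260), array([ 495.5, -323.9,   62. ]))] 25 [ 499.5 -197.9  112. ]
18.35 [506.9  -8.2  69.1] [ 0.37 -0.63 -0.12] [(np.int32(268), array([ 498.1, -324.6,   62. ]))] 25 [ 499.5 -198.2  112. ]
[[9.45, -99.91], [9.5, -100.86], [11.95, -133.04], [12.0, -133.46], [16.95, -182.34], [17.0, -183.02], [18.3, -197.87], [18.35, -198.21]]
```

Emit:
servo_tool(
  travel=[
    [0.02, 0, -0.1],
    [0.02, 0, -0.3],
    [0.02, 0, -0.5],
    [-0.1, 0, -0.55],
    [-0.3, 0, -0.55],
    [-0.5, 0, -0.55],
    [-0.7, 0, -0.55],
    [-0.9, 0, -0.55],
    [-1, 0, -0.55],
  ],
  dr=[
    [0, 0, 0],
    [0, 0, 0],
    [0, 0, 0],
    [0, 0, 0],
    [0, 0, 0],
    [0, 0, 0],
    [0, 0, 0],
    [0, 0, 0],
    [0, 0, 0],
  ],
)

```text
time_s: 19.3
position: [502.8, -211.1, 179.2]
eef_rot: [[0.021, 1.0, 0.0], [1.0, -0.021, -0.001], [-0.001, 0.0, -1.0]]
contact_force: [-0.1, 0.7, -0.3]
opening: 0.5
finger_force: 0.0
```

Emit:
servo_tool(
  travel=[
    [-0.15, 0, 0],
    [-0.35, 0, 0],
    [-0.55, 0, 0],
    [-0.75, 0, 0],
    [-0.85, 0, 0],
    [-0.88, 0, 0],
    [-0.88, 0, 0],
  ],
  dr=[
    [0, 0, 0],
    [0, 0, 0],
    [0, 0, 0],
    [0, 0, 0],
    [0, 0, 0],
    [0, 0, 0],
    [0, 0, 0],
  ],
)

```text
time_s: 20.0
position: [499.6, -384.4, 178.8]
eef_rot: [[0.02, 1.0, -0.0], [1.0, -0.02, 0.001], [0.001, -0.0, -1.0]]
contact_force: [-0.0, 0.0, 0.5]
opening: 0.2
finger_force: 0.0
```

```bash
python3 st.py; python3 rel.py 500 -378 69; python3 - <<'E'
from h import *
p,d=get_image("side");np.save("s4.npy",p)
cv2.imwrite("pics/s4.png",cv2.resize(p[190:384,170:400],None,fx=3,fy=3,interpolation=cv2.INTER_CUBIC)[:,:,::-1])
E
```

```text
20.0 [ 499.6 -384.4  178.8] [-0.01  0.04  0.45] [(np.int32(336), array([502.8, -85. ,  62. ]))] 25 [ 499.2 -205.3  112. ]
20.05 [ 499.8 -383.5  178.8] [-0.15  0.67  0.05] [(np.int32(336), array([503.2, -85. ,  62. ]))] 25 [ 499.2 -205.3  112. ]
[[11.95, -133.04], [12.0, -133.46], [16.95, -182.34], [17.0, -183.02], [18.3, -197.87], [18.35, -198.21], [20.0, -205.27], [20.05, -205.29]]
20.1 [ 499.9 -383.   178.9] [ 0.03  0.05 -0.58] 0.7866181999411566 travel [0.025 0.    0.549] dr [-0.0001 -0.0002  0.0022] [-48.  14.  94.   0.  72. -47.]
```

View pics/s4.png

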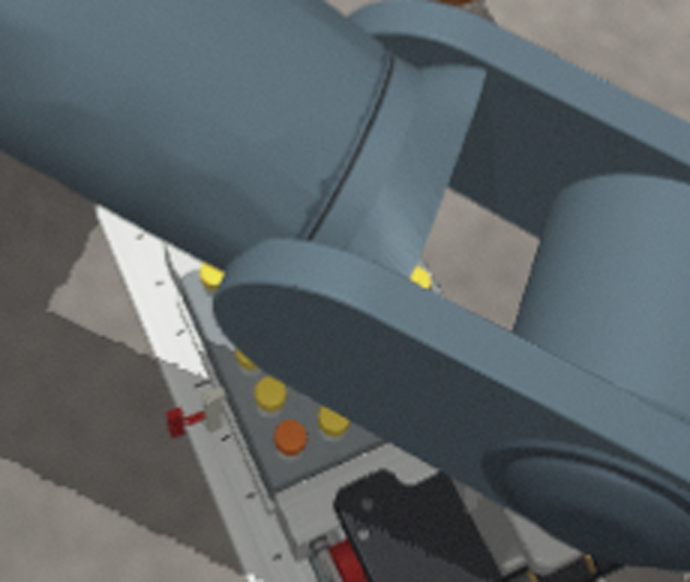

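```bash
python3 - <<'E'
from h import *
a=np.load("s3.npy")[300:345,215:260];b=np.load("s4.npy")[300:345,215:260]
p,_=get_image("top");np.save("t4.npy",p);c=p[245:290,340:385]
z=lambda i:cv2.resize(i,(260,260),interpolation=cv2.INTER_NEAREST)
cv2.imwrite("pics/z4.png",cv2.hconcat([z(a),z(b),z(c)])[:,:,::-1])
E
```

```text
(no output)
```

View pics/z4.png

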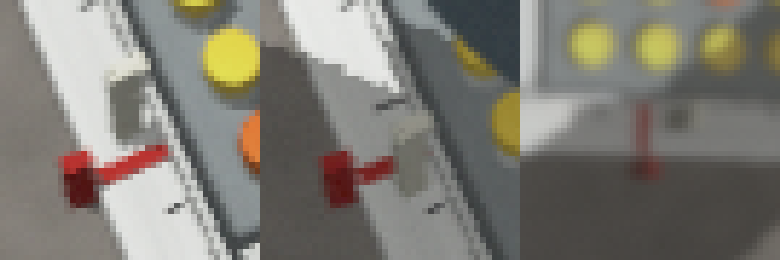

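```bash
python3 - <<'E'
from h import *
exec(open("st.py").read().split("for _")[0].split("L=json")[0])
def capn(n,p,z):
    q=p.astype(float);m=((q[...,0]>1.6*q[...,2])&(q[...,0]>95)).astype(np.uint8)
    if n=="top":m[:190]=0;m[262:]=0;m[:,:195]=0
    return np.array([world(n,c,z)[0] for s,c,_ in comps(m,8) if s[4]<140 and s[2]<16 and s[3]<14])
for n,p in(("top",np.load("top0.npz")["p"]),("side",np.load("side0.npz")["p"]),("side",np.load("s3.npy"))):
    w=capn(n,p,112);k=(abs(w[:,0]-505)<70)&(abs(w[:,1]-np.median(w[:,1]))<70);print(n,k.sum(),w[k].mean(0).round(1))
# pointer bottom & line in side pictures
for nm,(x,y) in(("s3 bot",(120,137)),("s3 top",(126,66)),("s4 bot",(152,190)),("s4 top",(155,120))):
    u=[215+x/5.78-.5,300+y/5.78-.5]
    print(nm,world("side",u,17)[0].round(1),world("side",u,30)[0].round(1))
for x,y in((105,173),(160,153),(345-260+10,178),(380-260,170)):
    u=[215+x/5.78-.5,300+y/5.78-.5];print("line",world("side",u,11)[0].round(1))
x,y=160,118;u=[340+x/5.78-.5,245+y/5.78-.5];print("top ptr",world("top",u,17)[0],world("top",u,35)[0]);x=122;u[0]=340+x/5.78-.5;print("top line",world("top",u,11)[0])
E
```

```text
top 25 [508.  137.1 112. ]
side 25 [506.6 139.3 112. ]
side 25 [ 498.6 -184.4  112. ]
s3 bot [ 412.4 -183.3   17. ] [ 410.8 -188.1   30. ]
s3 top [ 424.5 -161.    17. ] [ 422.7 -166.1   30. ]
s4 bot [ 414.9 -204.7   17. ] [ 413.3 -209.1   30. ]
s4 top [ 425.8 -183.    17. ] [ 424.  -187.7   30. ]
line [ 403.4 -190.5   11. ]
line [ 423.4 -192.1   11. ]
line [ 399.6 -190.6   11. ]
line [ 408.5 -191.7   11. ]
top ptr [ 416.78514403 -207.82472835   17.        ] [ 416.33210813 -203.67019371   35.        ]
top line [ 416.74262873 -191.74092116   11.        ]
```

Emit:
servo_tool(
  travel=[
    [0, 0, 0.15],
    [0, 0, 0.33],
    [0, 0, 0.48],
    [0.02, 0, 0.54],
    [0.05, 0, 0.545],
    [0.08, 0, 0.545],
    [0.1, 0, 0.545],
    [0.11, 0, 0.545],
    [0.11, 0, 0.545],
    [0.11, 0, 0.545],
  ],
  dr=[
    [0, 0, 0],
    [0, 0, 0],
    [0, 0, 0],
    [0, 0, 0],
    [0, 0, 0],
    [0, 0, 0],
    [0, 0, 0],
    [0, 0, 0],
    [0, 0, 0],
    [0, 0, 0],
  ],
)

```text
time_s: 21.2
position: [500.5, -362.5, 70.7]
eef_rot: [[0.019, 1.0, 0.001], [1.0, -0.019, -0.001], [-0.001, 0.001, -1.0]]
contact_force: [0.8, -1.0, -0.4]
opening: 0.3
finger_force: 0.0
```

```bash
python3 st.py
```

```text
21.2 [ 500.5 -362.5   70.7] [ 0.79 -0.99 -0.35] [(np.int32(351), array([502.5, -84.8,  62. ]))] 26 [ 500.7 -209.7  112. ]
21.25 [ 500.4 -362.5   70.5] [-0.32  0.54 -0.24] [(np.int32(348), array([502.4, -84.8,  62. ]))] 26 [ 500.7 -209.8  112. ]
[[11.95, -133.04], [12.0, -133.46], [16.95, -182.34], [17.0, -183.02], [18.3, -197.87], [18.35, -198.21], [20.0, -205.27], [20.05, -205.29]]
```

Emit:
servo_tool(
  travel=[
    [0.008, 0, 0],
    [0.015, 0, 0],
    [0.0171, 0, 0],
    [0.0192, 0, 0],
    [0.0213, 0, 0],
    [0.0234, 0, 0],
    [0.0255, 0, 0],
    [0.0276, 0, 0],
    [0.0297, 0, 0],
    [0.0318, 0, 0],
    [0.0339, 0, 0],
    [0.036, 0, 0],
  ],
  dr=[
    [0, 0, 0],
    [0, 0, 0],
    [0, 0, 0],
    [0, 0, 0],
    [0, 0, 0],
    [0, 0, 0],
    [0, 0, 0],
    [0, 0, 0],
    [0, 0, 0],
    [0, 0, 0],
    [0, 0, 0],
    [0, 0, 0],
  ],
)

```text
time_s: 22.5
position: [500.4, -355.0, 70.1]
eef_rot: [[0.019, 1.0, 0.0], [1.0, -0.019, -0.0], [-0.0, 0.0, -1.0]]
contact_force: [0.1, -0.2, -0.1]
opening: 0.3
finger_force: 0.0
```

Emit:
servo_tool(
  travel=[
    [0.0021, 0, 0],
    [0.0042, 0, 0],
    [0.0063, 0, 0],
    [0.0084, 0, 0],
    [0.0105, 0, 0],
    [0.0126, 0, 0],
    [0.0147, 0, 0],
    [0.0168, 0, 0],
    [0.0189, 0, 0],
    [0.021, 0, 0],
    [0.0231, 0, 0],
    [0.0252, 0, 0],
  ],
  dr=[
    [0, 0, 0],
    [0, 0, 0],
    [0, 0, 0],
    [0, 0, 0],
    [0, 0, 0],
    [0, 0, 0],
    [0, 0, 0],
    [0, 0, 0],
    [0, 0, 0],
    [0, 0, 0],
    [0, 0, 0],
    [0, 0, 0],
  ],
)

```text
time_s: 23.7
position: [500.5, -349.9, 70.1]
eef_rot: [[0.019, 1.0, 0.0], [1.0, -0.019, 0.0], [0.0, 0.0, -1.0]]
contact_force: [-0.1, 0.1, -0.3]
opening: 0.5
finger_force: 0.0
```

Emit:
servo_tool(
  travel=[
    [0.0021, 0, 0],
    [0.0042, 0, 0],
    [0.0063, 0, 0],
    [0.0084, 0, 0],
    [0.0105, 0, 0],
    [0.0126, 0, 0],
    [0.0147, 0, 0],
    [0.0168, 0, 0],
    [0.0189, 0, 0],
    [0.021, 0, 0],
    [0.0231, 0, 0],
    [0.0252, 0, 0],
  ],
  dr=[
    [0, 0, 0],
    [0, 0, 0],
    [0, 0, 0],
    [0, 0, 0],
    [0, 0, 0],
    [0, 0, 0],
    [0, 0, 0],
    [0, 0, 0],
    [0, 0, 0],
    [0, 0, 0],
    [0, 0, 0],
    [0, 0, 0],
  ],
)

```text
time_s: 24.9
position: [500.5, -344.8, 70.0]
eef_rot: [[0.019, 1.0, -0.0], [1.0, -0.019, 0.0], [0.0, -0.0, -1.0]]
contact_force: [0.6, -0.5, 0.1]
opening: 0.6
finger_force: 0.0
```

```bash
sed -i 's/return np.array(w)/w=np.array(w);return w[(abs(w[:,1]-np.median(w[:,1]))<75)\&(abs(w[:,0]-500)<65)]/' st.py; python3 st.py
```

```text
24.9 [ 500.5 -344.8   70. ] [ 0.61 -0.53  0.05] [(np.int32(284), array([503.7, -75.3,  62. ]))] 25 [ 499.4 -195.5  112. ]
24.95 [ 500.5 -344.8   70. ] [-0.56  0.34 -0.1 ] [(np.int32(285), array([503.3, -75. ,  62. ]))] 25 [ 499.4 -195.3  112. ]
[[16.95, -182.34], [17.0, -183.02], [18.3, -197.87], [18.35, -198.21], [20.0, -205.27], [20.05, -205.29], [24.9, -195.53], [24.95, -195.34]]
```

Emit:
servo_tool(
  travel=[
    [-0.02, 0, 0],
    [-0.06, 0, 0],
    [-0.1, 0, 0],
    [-0.1, 0, -0.1],
    [-0.1, 0, -0.25],
    [-0.15, 0, -0.4],
    [-0.3, 0, -0.5],
    [-0.45, 0, -0.5],
    [-0.45, 0, -0.5],
  ],
  dr=[
    [0, 0, 0],
    [0, 0, 0],
    [0, 0, 0],
    [0, 0, 0],
    [0, 0, 0],
    [0, 0, 0],
    [0, 0, 0],
    [0, 0, 0],
    [0, 0, 0],
  ],
)

```text
time_s: 25.9
position: [498.5, -439.0, 171.4]
eef_rot: [[0.022, 1.0, 0.002], [1.0, -0.022, -0.003], [-0.003, 0.002, -1.0]]
contact_force: [-0.2, -0.8, -0.3]
opening: 0.3
finger_force: 0.0
```

```bash
python3 st.py; python3 - <<'E'
from h import *
b=get_image("side")[0];p=get_image("top")[0];np.save("s5.npy",b)
z=lambda i:cv2.resize(i,(380,380),interpolation=cv2.INTER_NEAREST)
cv2.imwrite("pics/z5.png",cv2.hconcat([z(b[300:345,215:260]),z(p[245:290,340:385])])[:,:,::-1])
E
```

```text
25.9 [ 498.5 -439.   171.4] [-0.25 -0.81 -0.29] [(np.int32(288), array([502.8, -73.5,  62. ]))] 25 [ 499.5 -193.6  112. ]
25.95 [ 498.4 -436.8  170.2] [-1.09  0.73  1.08] [(np.int32(289), array([502.7, -73.4,  62. ]))] 25 [ 499.5 -193.6  112. ]
[[18.3, -197.87], [18.35, -198.21], [20.0, -205.27], [20.05, -205.29], [24.9, -195.53], [24.95, -195.34], [25.9, -193.6], [25.95, -193.6]]
```

View pics/z5.png

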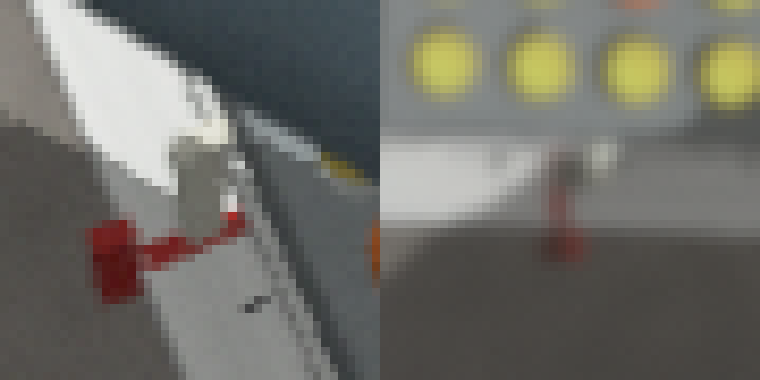

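```bash
python3 - <<'E'
from h import *
S=8.444
f=lambda x,y,z:world("side",[215+x/S-.5,300+y/S-.5],z)[0].round(1)
print("ptr bottom",f(200,237,17),"line",f(160,255,11),f(205,241,11),f(235,225,11))
for y in(-190,-192,-194,-196): print(y,((pix("side",[[415,y,17],[415,y,11]])-[215,300]+.5)*S).round(0).tolist())
E
python3 st.py
```

```text
ptr bottom [ 414.1 -193.8   17. ] line [ 404.6 -191.6   11. ] [ 415.5 -193.    11. ] [ 423.5 -192.6   11. ]
-190 [[197.0, 221.0], [198.0, 230.0]]
-192 [[200.0, 229.0], [201.0, 238.0]]
-194 [[204.0, 236.0], [205.0, 246.0]]
-196 [[207.0, 244.0], [208.0, 253.0]]
26.1 [ 498.6 -434.   169.2] [-0.38  0.59 -1.01] [(np.int32(285), array([502.4, -73.4,  62. ]))] 25 [ 499.5 -193.6  112. ]
26.15 [ 498.7 -433.8  169.3] [ 0.07 -0.64  0.  ] [(np.int32(288), array([502.5, -73.5,  62. ]))] 25 [ 499.5 -193.6  112. ]
[[20.0, -205.27], [20.05, -205.29], [24.9, -195.53], [24.95, -195.34], [25.9, -193.6], [25.95, -193.6], [26.1, -193.58], [26.15, -193.59]]
```

```bash
python3 -c "
from plant import finish_job;print(finish_job())"
```

```text
the job is handed in; nothing more can be done
None
```

The carriage is at rest with its pointer within about 1 mm of the red line by the camera images. The hand is well clear, and the job was handed in at about 26 s. It first overshot the line by about 11 mm, so I pushed it back gently by the front roller. I touched only the two red rollers, and the carriage stayed well clear of both end stops. The hand-in gave no verdict.

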